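# Index the cake turntable to its next portion

## Robot

A 6-joint arm with a two-finger parallel gripper is mounted at the origin on the work surface. World frame = base frame: x ahead of the robot, y to its left, z up, the work surface at z = 0. Lengths are in mm, angles in degrees, forces in N, time in s.
With the tool pointing down it reaches from about 300 to 850 mm from the base axis. Payload 4.2 kg.
Tool frame: the origin (TCP) lies at the very end of the fingers, on their centre line; the grasp point (between the pads) lies 19 mm behind it; z points along the fingers, y is the direction in which the jaws open and shut (so a half turn about z gives the same grasp; the last joint's range is limited). The gripper opens to 91 mm and grips with 3 to 60 N. Pads are 32 mm wide; open, the fingers measure 118 mm over their backs; the gripper's body (76 mm by 178 mm) begins 60 mm behind the grasp point.
Start: joints at [71.391, 18.312, 89.639, -0, 72.044, -1.146], TCP at [172.561, 548.512, 213.976] pointing down, gripper open.
Joint ranges: [-177.97, 177.97], [-48.28, 115.42], [12.27, 149.76], [-77.06, 257.06], [2.81, 150.46], [-146.56, 146.56]. Speed limits (degrees/s): [147.25, 147.25, 180, 180, 180, 180].

## Interface

Orientations are given as [roll, pitch, yaw] about the fixed x, y, z axes, in that order (R = Rz(yaw) Ry(pitch) Rx(roll)).
In Python, from workcell import monitor, eyes, job gives the robot as it stands.
- The arm moves only by the tool move_arm, never from a script. Its argument "increments" is a list that holds one entry, the list of rows, each a list of 7 numbers: the opening, from 0 (shut) to 1 (fully open), then the shift along the tool's x, y, z in cm, then the turn, a rotation vector about the tool's x, y, z in rad. In form: [[[jaw, x, y, z, ax, ay, az], ...]]. A call has 1 to 12 rows; each row shifts and turns the pose as measured when the row begins, along the tool's axes as they then stand; what a row does not reach is not made up. A row lasts 1/8 s, in which the tool goes at most 62.5 mm and 10.7 degrees, less where a joint would pass 70% of its speed; a pose out of reach is approached as far as the arm can. A call is refused whole if a number of a shift passes 6.25 or a number of a turn 0.188, either way. A call with a gripper value outside its range is refused whole. The fingers move at their own pace and stop on an object; "force" is the grip in N (left out, the last holds). Time passes only in rows, so rows that do not move let the fingers close. It gives the time, the measured TCP pose, the force and the opening at its end, in the units of the state.
- monitor.state(): the state, without advancing time (a new reading comes with each control period).
- eyes.grab_frame(name): name is "scene" or "top"; returns a dict with "color" (400x640x3 uint8, red, green, blue), "z_map" (400x640 float32, mm along the optical axis (not along the pixel's ray), 0 where there is no reading), "camera_matrix" (3x3 intrinsics, pixels), "dist_coeffs" ([k1, k2, p1, p2, k3] as OpenCV has them; the pictures are not rectified), "rvec" (rotation vector, rad) and "tvec" (3), from world to camera coordinates, as OpenCV has them. Camera axes: x right, y down, z forward; pixel columns grow to the right and rows downward; lengths in mm; the calibration is good to about 2 mm. A picture is of the moment at which its call begins.
- job.job_done(): hands the job in, once; it reports no verdict.
The state is a dict: "time_s": time; "qpos": joint angles; "qvel": joint speeds; "effort": joint torques, N m; "ee_pos": TCP position; "ee_rot": TCP orientation; "force": force on the tool from outside, world axes, zero at the start; "torque": the same for the moment, N m; "gripper_width": finger opening in mm.
Only numpy, scipy, OpenCV 4.12 (cv2) and the standard library are available. Lean on these libraries where they do the work, as an engineer would, in place of code of your own. Each camera call takes 0.05 s, during which the arm holds its last target. There are 200 camera calls.

## Task

The dividing turntable with the practice cake is locked in one of its eight positions. With the fingertips, press the red dished knob down to free it, swing the disc one position clockwise (seen from above, an eighth of a turn and no further) and let the knob spring fully back up so that the disc is locked in the next hole. Lift nothing: the cake, the jar and the nozzle ride round undisturbed on the disc, and the other kitchen things stay where they are.

Things in the scene. Friction and masses are not known exactly. Their poses are not given: they have to be found in the camera images.
- turntable: Fixed grey round housing of the turntable, 344 mm diameter, 50 mm high; origin at the centre of its underside on the counter, z up, the disc turns about this z axis. Eight dark dots and white ticks on its rim, 45 degrees apart, mark the index positions. Its -x axis points to the position in which the knob starts; any yaw.
- turntable_centre (a point): Centre of the upper face of the turning aluminium disc (310 mm diameter, 10 mm thick, upper face 64 mm above the counter), on the turning axis.
- disc (a joint): Turn of the disc, rad, grows CLOCKWISE seen from above; about 0 at the start, locked (with about 0.013 rad of play) in a hole; holes every 0.785 rad (45 degrees), so the next hole clockwise is at 0.785. No stops between holes; light friction (about 1 N at the knob) and no spring.
- plunger (a joint): How far the red knob is pressed, m. 0: up, disc locked; 0.010 or more: pin out, disc free; 0.015: bottom. Spring: 6 N at the top, 12 N at the bottom. Let go between holes it stays at 0.010 with the disc free; on reaching a hole it jumps up unless held down, and locks (firmly within 0.004 of the top). Its round-ended pin finds a hole from about 4 mm off along the arc.
- knob_floor (a point): Centre of the floor of the red dished knob, a round cup 64 mm outside, 56 mm inside, rim 10 mm above the floor. It sits on the disc 118 mm from the turning axis and goes round with it; a red pointer on the disc edge lies outside it. Floor 87 mm above the counter when up, 72 mm when fully pressed. Press its floor with shut fingertips; push its rim sideways to turn the disc.
- cake: Rigid practice cake, 144 mm diameter, 45 mm high (rosettes 9 mm more), loose, centred on the disc; origin at the centre of its underside, 64 mm above the counter. Must stay centred and not be lifted.
- jar: Small amber jar, 36 mm diameter, 50 mm high, loose on the disc roughly opposite the knob; origin at the centre of its underside. Rides along.
- jar_spot (a point): Point of the disc's upper face, turning with it, on which the jar stands.
- nozzle: Steel piping nozzle, 28 mm diameter, 36 mm high, loose on the disc, away from the knob; origin at the centre of its underside. Rides along.
- nozzle_spot (a point): Point of the disc's upper face, turning with it, on which the nozzle stands.
- mug: Blue mug, 80 mm diameter, 90 mm high, left on the counter; leave alone. Origin at the centre of its underside.
- bowl: White bowl, 130 mm diameter, 55 mm high, right on the counter; leave alone. Origin at the centre of its underside.
- spoon: Spoon with wooden handle lying near the robot, right; leave alone.
- canister: Green canister with white cap, 90 mm diameter, 110 mm high, far left; leave alone. Origin at the centre of its underside.
- container: Clear square container with red lid, 84 mm wide, 164 mm high, far right; leave alone. Origin at the centre of its underside.
- cutter: Copper ring cutter, 64 mm diameter, 30 mm high, near left of the robot; leave alone. Origin at the centre of its underside.
Mind the look-alikes: they are no part of the job. Leave any black or green look-alike of the cake alone. There is more than one size of the jar; the one meant has the size given above.

How it is judged:
By the outcome, as a careful person would: the job done as asked, in the order asked, and still so for the second after the job is handed in, with the robot touching nothing.
It also fails if it takes over 45 s, if anything falls off the work surface, if the arm or the gripper's body presses on something with over 40 N, if the wrist force passes 120 N, or if a joint passes its speed limit or range.

## Working session

There is one attempt and no reset: what is moved stays moved. The work goes in short steps, Python scripts to look and compute and a tool call to move; the robot and the scene stay as the last step left them, time stands still between calls to the robot, and variables do not carry over. Pictures are saved under pics/ and viewed, about 8 in all and at most 12, crops included, and the job is handed in when it is done.

Besides the shell and the picture viewer there is one more tool, called after "Call:" as a command line: name --argument value ..., lists and objects as JSON in quotes. move_arm: Moves the arm, as the interface text tells. Its arguments: {"type":"object","properties":{"increments":{"type":"array"},"force":{"type":"number"}},"required":["increments"]}

```bash
mkdir -p pics
cat > h.py <<'E'
import numpy as np, cv2
from workcell import monitor, eyes, job
def grab(n):
    f=eyes.grab_frame(n); f['R']=cv2.Rodrigues(np.array(f['rvec'],float))[0]; f['t']=np.array(f['tvec'],float).ravel(); return f
def ray(f,uv,z):
    p=cv2.undistortPoints(np.array(uv,float).reshape(-1,1,2),np.array(f['camera_matrix']),np.array(f['dist_coeffs'])).reshape(-1,2)
    d=np.c_[p,np.ones(len(p))]@f['R']; c=-f['R'].T@f['t']
    return c+d*((z-c[2])/d[:,2])[:,None]
def proj(f,P):
    return cv2.projectPoints(np.array(P,float).reshape(-1,1,3),np.array(f['rvec'],float),f['t'],np.array(f['camera_matrix']),np.array(f['dist_coeffs']))[0].reshape(-1,2)
def redmask(f):
    h=cv2.cvtColor(f['color'],cv2.COLOR_RGB2HSV); return (((h[...,0]<8)|(h[...,0]>172))&(h[...,1]>130)&(h[...,2]>60)).astype(np.uint8)
def save(f,n,crop=None,k=1):
    im=f['color'][...,::-1]
    if crop: x,y,w,hh=crop; im=im[y:y+hh,x:x+w]
    cv2.imwrite('pics/'+n,cv2.resize(im,None,fx=k,fy=k,interpolation=cv2.INTER_CUBIC))
E
python3 - <<'E'
from h import *
print(monitor.state())
for n in('scene','top'):
    f=grab(n); save(f,n+'1.png')
    print(n,-f['R'].T@f['t'])
    k,l,s,c=cv2.connectedComponentsWithStats(redmask(f))
    for i in range(1,k):
        if s[i,4]>40: print(s[i],c[i],ray(f,c[i],90))
E
```

```text
{'time_s': 0.0, 'qpos': array([ 7.13900822e+01,  1.83520313e+01,  8.97075063e+01, -3.00837228e-03,
        7.20412631e+01, -1.14669162e+00]), 'qvel': array([ 0.01709614,  0.03900095, -0.00378565,  0.06486346, -0.02936544,
       -0.07044023]), 'effort': array([ 1.54043883e-03, -4.12476075e+01, -2.31976193e+01,  7.29674287e-02,
        4.58948000e-02, -1.24849171e-04]), 'ee_pos': array([172.41676206, 548.01651611, 213.10889473]), 'ee_rot': array([-1.79899162e+02,  8.42347843e-04,  1.62537705e+02]), 'force': array([-0.3377776 ,  0.04685976, -0.1121978 ]), 'torque': array([0.00716491, 0.01375131, 0.00145038]), 'gripper_width': 91.21796656612784}
scene [1016.17318045  302.80934453 1046.37664667]
[111 156  47  38 978] [134.0194274  174.66155419] [[ 636.41519003 -481.67723653   90.        ]]
[589 215  29  50 900] [603.57222222 240.34888889] [[225.38346222 681.58777979  90.        ]]
[221 230  26  26 529] [233.71266541 242.30434783] [[ 676.43154807 -122.99544405   90.        ]]
top [ 360.55145616   15.35601438 1510.45067494]
[432 117  30  31 614] [446.52117264 131.71661238] [[ 677.95390868 -446.38006821   90.        ]]
[349 122  17  17 226] [357.0619469  130.15044248] [[ 677.81796424 -120.50884203   90.        ]]
[122 226  20  38 519] [131.30250482 244.1734104 ] [[258.15216423 688.04828829  90.        ]]
```

View pics/top1.png

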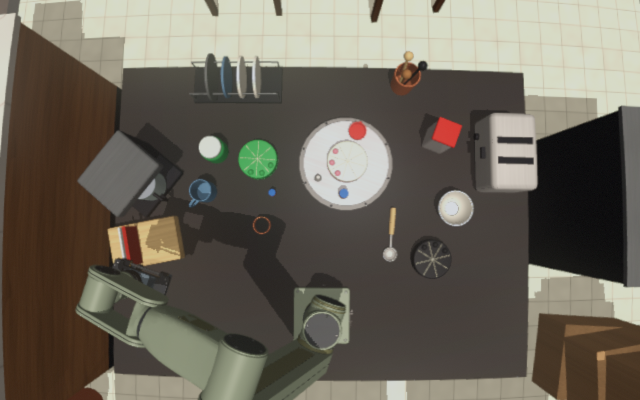

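View pics/scene1.png

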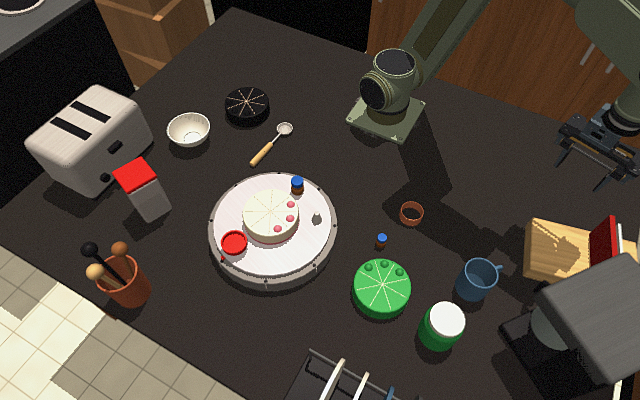

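The top view shows the turntable at (346,163) px with the white cake. The red knob is at (357,131), the amber jar with its blue cap at (343,193) and the nozzle at (318,177). The look-alikes are the green cake at (257,158), the black cake at (432,259) and a small jar at (272,192). The red lid at (447,132) belongs to the container. The scene view agrees, with the knob at (234,242).

Next I'll measure the turntable centre and the knob from both views.

```bash
cat >> h.py <<'E'
def disc(f,rough,z=64):
    h=cv2.cvtColor(f['color'],cv2.COLOR_RGB2HSV); m=((h[...,2]>140)&(h[...,1]<70)).astype(np.uint8)
    m|=redmask(f)
    m=cv2.morphologyEx(m,cv2.MORPH_CLOSE,np.ones((5,5)))
    k,l,s,c=cv2.connectedComponentsWithStats(m)
    i=min((i for i in range(1,k) if s[i,4]>2000),key=lambda i:np.hypot(*(c[i]-rough)))
    ct=max(cv2.findContours((l==i).astype(np.uint8),cv2.RETR_EXTERNAL,cv2.CHAIN_APPROX_NONE)[0],key=len).reshape(-1,2)
    P=ray(f,ct,z)[:,:2].astype(np.float32); P=cv2.convexHull(P)
    e=cv2.fitEllipse(P); return np.array(e[0]),e[1]
def knob(f,rough,z):
    k,l,s,c=cv2.connectedComponentsWithStats(cv2.morphologyEx(redmask(f),cv2.MORPH_OPEN,np.ones((3,3))))
    i=min((i for i in range(1,k) if s[i,4]>60),key=lambda i:np.hypot(*(c[i]-rough)))
    ct=max(cv2.findContours((l==i).astype(np.uint8),cv2.RETR_EXTERNAL,cv2.CHAIN_APPROX_NONE)[0],key=len).reshape(-1,2)
    P=ray(f,ct,z)[:,:2].astype(np.float32); e=cv2.fitEllipse(P)
    return np.array(e[0]),e[1]
E
python3 - <<'E'
from h import *
T=grab('top');S=grab('scene')
for f,r,k in((T,(346,163),(357,130)),(S,(273,225),(234,242))):
    c,a=disc(f,r); kn,ka=knob(f,k,94); d=kn-c
    z=f['z_map']; u,v=k
    p=ray(f,k,0)[0]; C=-f['R'].T@f['t']; d0=(p-C)/((p-C)@f['R'][2]); 
    print('disc',c,a,'knob',kn,ka,'r',np.hypot(*d),np.degrees(np.arctan2(*d[::-1])),'depthpt',C+d0*z[v,u])
save(S,'crop1.png',(195,150,160,150),4)
E
```

```text
disc [561.52215576 -81.22961426] (333.6959533691406, 335.24029541015625) knob [ 677.07592773 -120.16435242] (56.175071716308594, 60.491783142089844) r 121.93681992176326 -18.62075162393861 depthpt [ 678.65360756 -120.40821016   88.70658791]
disc [571.1204834  -78.08564758] (333.95404052734375, 334.524658203125) knob [ 677.14331055 -121.34310913] (61.830589294433594, 68.60382843017578) r 114.50785063091226 -22.19552812843272 depthpt [ 675.05931346 -123.27487091   89.07530146]
```

View pics/crop1.png

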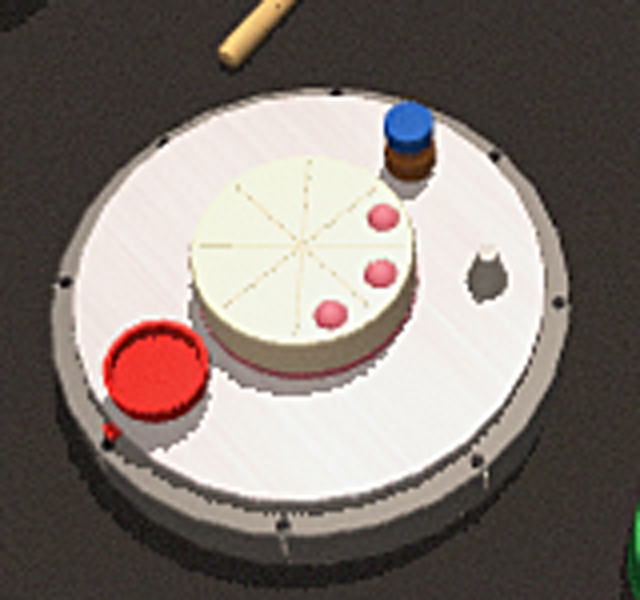

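The crop confirms the red dished knob at scene px (234,242), with its pointer at the rim dot. It is locked, and the way round is clear. My contour took in the grey rim, so I'll refit the disc centre with a tighter threshold and check it against the cake.

Run:
```python
from h import *
T=grab('top');S=grab('scene')
for f,r in((T,(346,163)),(S,(273,225))):
    print('z50',disc(f,r,50))
    for th in(190,205,220):
        m=(cv2.cvtColor(f['color'],cv2.COLOR_RGB2HSV)[...,2]>th).astype(np.uint8)
        m=cv2.morphologyEx(m,cv2.MORPH_OPEN,np.ones((3,3)))
        k,l,s,c=cv2.connectedComponentsWithStats(m)
        i=min((i for i in range(1,k) if s[i,4]>2000),key=lambda i:np.hypot(*(c[i]-r)))
        ct=max(cv2.findContours((l==i).astype(np.uint8),cv2.RETR_EXTERNAL,cv2.CHAIN_APPROX_NONE)[0],key=len)
        e=cv2.fitEllipse(cv2.convexHull(ray(f,ct,64)[:,:2].astype(np.float32))); print(th,e)
# black dots in scene crop coordinates -> z=50 circle
d=np.array([[335,92],[162,142],[65,283],[108,444],[282,524],[477,460],[558,302],[494,156]])/4-.4+[195,150]
P=ray(S,d,50)[:,:2]; print('dots mean',P.mean(0), np.hypot(*(P-P.mean(0)).T), 'knobdot ang',np.degrees(np.arctan2(*(P[3]-P.mean(0))[::-1])))
```

```text
z50 (array([563.40496826, -82.17928314]), (337.2858581542969, 338.3976745605469))
190 ((563.9619750976562, -82.35270690917969), (305.98846435546875, 307.2750244140625), 169.1864471435547)
205 ((563.5994873046875, -82.05493927001953), (301.91192626953125, 302.86865234375), 5.829671382904053)Traceback (most recent call last):
  File "<stdin>", line 9, in <module>
ValueError: min() iterable argument is empty
```

Run:
```python
from h import *
S=grab('scene'); print(disc(S,(273,225),50))
d=np.array([[335,92],[162,142],[65,283],[108,444],[282,524],[477,460],[558,302],[494,156]])/4-.4+[195,150]
P=ray(S,d,50)[:,:2]; c=P.mean(0); print('dots mean',c, np.hypot(*(P-c).T).round(), 'dot angs',np.degrees(np.arctan2(*(P-c).T[::-1])).round(1))
c=np.array([563.6,-81.2]); st=monitor.state(); p=st['ee_pos']
Rt=cv2.Rodrigues(np.zeros(3))[0]
from scipy.spatial.transform import Rotation as R
Rt=R.from_euler('xyz',st['ee_rot'],degrees=True)
a=np.radians(-18.8); k=c+118*np.array([np.cos(a),np.sin(a)]); print('knob',k,p,st['time_s'])
print('to above knob, tool cm',Rt.inv().apply(np.r_[k,213]-p)/10)
for b in(-63.8,):
    b=np.radians(b);print('goal',c+118*np.array([np.cos(b),np.sin(b)]))
```

```text
(array([564.80041504, -83.50538635]), (338.80523681640625, 339.2289123535156))
dots mean [563.9761735  -85.13143676] [166. 166. 164. 164. 165. 165. 165. 164.] dot angs [-153.7 -108.6  -63.5  -18.6   26.1   71.3  116.2  161.1]
knob [ 675.30461269 -119.22735204] [172.52493126 548.4171139  213.76144798] 0.35
to above knob, tool cm [-67.99834156 -48.59617874   0.09035819]
goal [ 615.69769063 -187.07648762]
```

The views agree: centre ≈ (564.2, -83), knob ≈ (676, -121) at -18.7°, goal at -63.7° ≈ (616.5, -189). I'll turn the tool to line up with the world axes, shut the fingers and travel high.

Call:
move_arm --increments '[[[0, 0, 0, 0, 0, 0, -0.152], [0, 0, 0, 0, 0, 0, -0.152], [0, -3.5, -4.7, 0, 0, 0, 0], [0, -3.5, -4.7, 0, 0, 0, 0], [0, -3.5, -4.7, 0, 0, 0, 0], [0, -3.5, -4.7, 0, 0, 0, 0], [0, -3.5, -4.7, 0, 0, 0, 0], [0, -3.5, -4.7, 0, 0, 0, 0], [0, -3.5, -4.7, 0, 0, 0, 0], [0, -3.5, -4.7, 0, 0, 0, 0], [0, -3.5, -4.7, 0, 0, 0, 0], [0, 0, 0, 0, 0, 0, 0]]]' --force 20

```text
time_s: 1.85
ee_pos: [503.0, 117.7, 214.1]
ee_rot: [179.8, 0.3, -179.3]
force: [-0.5, 1.1, -0.4]
gripper_width: 0.7
```

Call:
move_arm --increments '[[[0, -3.4, -4.7, 0, 0, 0, 0], [0, -3.4, -4.7, 0, 0, 0, 0], [0, -3.4, -4.7, 0, 0, 0, 0], [0, -3.4, -4.7, 0, 0, 0, 0], [0, -3.4, -4.7, 0, 0, 0, 0], [0, 0, 0, 0, 0, 0, 0], [0, 0, 0, 4, 0, 0, 0], [0, 0, 0, 4, 0, 0, 0], [0, 0, 0, 0, 0, 0, 0]]]'

```text
time_s: 2.98
ee_pos: [679.0, -108.7, 132.3]
ee_rot: [179.4, 0.2, -178.8]
force: [-0.0, 0.2, -0.2]
gripper_width: 0.1
```

Now I'll correct to (676,-121), come down to about 105 and take a close look.

Call:
move_arm --increments '[[[0, 0.3, -1.2, 1.2, 0, 0, 0], [0, 0, 0, 1.3, 0, 0, 0], [0, 0, 0, 0, 0, 0, 0]]]'

```text
time_s: 3.35
ee_pos: [677.6, -119.7, 110.0]
ee_rot: [179.4, 0.6, -178.7]
force: [0.1, -0.3, 0.3]
gripper_width: 0.5
```

Run:
```python
from h import *
S=grab('scene');st=monitor.state();print(st['ee_pos'],st['ee_rot'],proj(S,[st['ee_pos'],[676,-121,87]]))
save(S,'close1.png',(195,150,160,150),4)
```

```text
[ 678.04363397 -119.88905099  110.75945843] [ 179.45657467    0.64370705 -178.67296545] [[233.0054279  239.38122479]
 [234.67030148 243.07868795]]
```

View pics/close1.png

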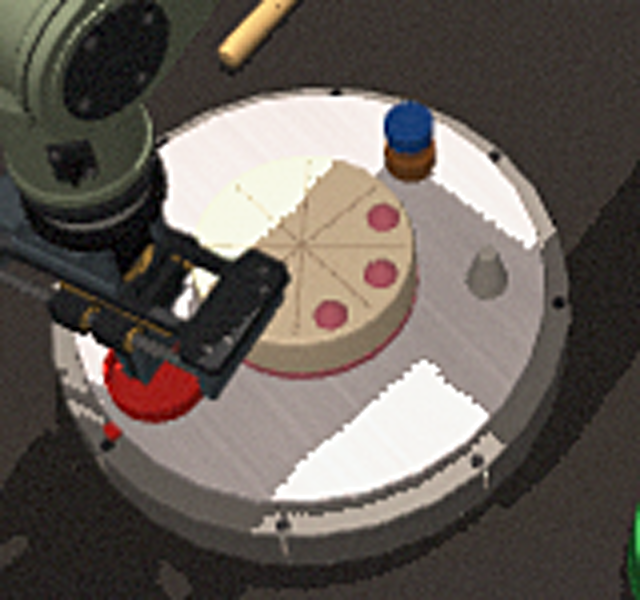

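The shut fingertips sit above the cup at crop (145,372), close to its centre, and well clear of the cake. I'll descend gently.

Call:
move_arm --increments '[[[0, 0.15, -0.1, 1.0, 0, 0, 0], [0, 0, 0, 1.0, 0, 0, 0], [0, 0, 0, 0.5, 0, 0, 0], [0, 0, 0, 0, 0, 0, 0]]]'

```text
time_s: 3.9
ee_pos: [677.7, -120.9, 86.4]
ee_rot: [179.5, 0.8, -178.7]
force: [-1.7, 0.1, 4.8]
gripper_width: 0.5
```

Call:
move_arm --increments '[[[0, 0, 0, 0.4, 0, 0, 0], [0, 0, 0, 0.4, 0, 0, 0], [0, 0, 0, 0.3, 0, 0, 0], [0, 0, 0, 0, 0, 0, 0]]]'

```text
time_s: 4.4
ee_pos: [677.7, -120.9, 80.9]
ee_rot: [179.5, 0.9, -178.7]
force: [-2.0, -0.3, 8.2]
gripper_width: 0.2
```

Call:
move_arm --increments '[[[0, 0, 0, 0.5, 0, 0, 0], [0, 0, 0, 0.5, 0, 0, 0], [0, 0, 0, 0.4, 0, 0, 0], [0, 0, 0, 0.3, 0, 0, 0]]]'

```text
time_s: 4.9
ee_pos: [677.8, -120.8, 72.4]
ee_rot: [179.6, 1.1, -178.6]
force: [-5.8, -0.2, 13.2]
gripper_width: 0.5
```

Call:
move_arm --increments '[[[0, 0.37, -0.96, 0.15, 0, 0, 0], [0, 0.45, -0.93, 0.15, 0, 0, 0], [0, 0.53, -0.88, 0.15, 0, 0, 0]]]'

```text
time_s: 5.28
ee_pos: [666.2, -145.2, 74.5]
ee_rot: [179.3, 1.4, -178.7]
force: [-3.4, 4.8, 10.0]
gripper_width: 0.7
```

```bash
cat >> h.py <<'E'
def where():
    p=monitor.state(); d=p['ee_pos'][:2]-[564.2,-83]; print(p['time_s'],p['ee_pos'],p['force'],'r',np.hypot(*d),'ang',np.degrees(np.arctan2(*d[::-1])))
E
python3 - <<'E'
from h import *
where()
S=grab('scene'); save(S,'mid1.png',(195,150,160,150),4)
E
```

```text
5.275 [ 666.17005476 -145.15003347   74.52120634] [-3.43751345  4.75185144  9.95855099] r 119.41741383787235 ang -31.36201465705367
```

View pics/mid1.png

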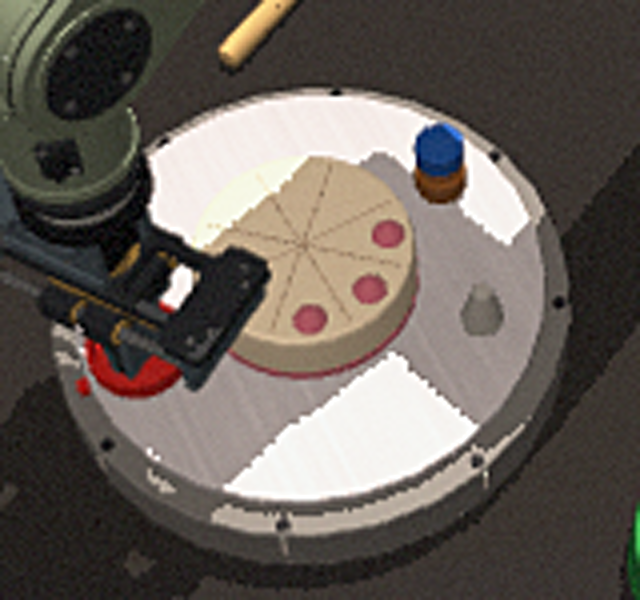

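The disc is turning: the pointer at crop (83,387) has left the dot at (108,444) and the cake, jar and nozzle ride along. Now I'll ease off so the pin rides on the plate, then push the inner wall of the cup so the hole catches the pin by itself.

Call:
move_arm --increments '[[[0, 0, 0, -0.5, 0, 0, 0], [0, 0.45, -0.68, 0, 0, 0, 0], [0, 0.5, -0.65, 0, 0, 0, 0], [0, 0.54, -0.62, 0, 0, 0, 0], [0, 0, 0, 0, 0, 0, 0]]]'

```text
time_s: 5.95
ee_pos: [651.6, -164.3, 79.7]
ee_rot: [179.0, 1.6, -178.9]
force: [-0.0, -0.4, -0.1]
gripper_width: 0.5
```

Run:
```python
from h import *
where()
S=grab('scene'); save(S,'mid2.png',(195,150,160,150),4)
```

```text
5.95 [ 651.63838358 -164.33690569   79.68412641] [-0.04241552 -0.40926224 -0.05805621] r 119.42011200410792 ang -42.929573951145144
```

View pics/mid2.png

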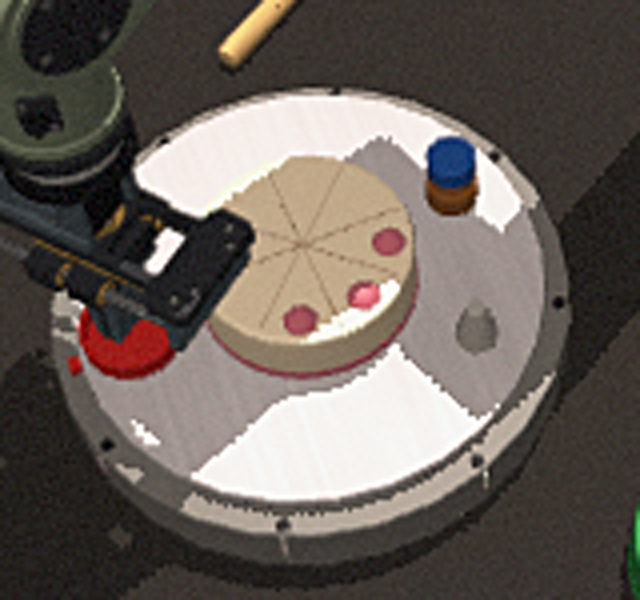

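The fingertips are now free of the floor and the wall is being pushed; the pointer is at (75,366) and the target dot at (65,283). I'll go on in smaller steps.

Call:
move_arm --increments '[[[0, 0.44, -0.44, 0, 0, 0, 0], [0, 0.46, -0.42, 0, 0, 0, 0], [0, 0.48, -0.4, 0, 0, 0, 0], [0, 0.5, -0.37, 0, 0, 0, 0], [0, 0.52, -0.34, 0, 0, 0, 0], [0, 0, 0, 0, 0, 0, 0]]]'

```text
time_s: 6.75
ee_pos: [633.3, -176.8, 79.5]
ee_rot: [178.1, 2.3, -179.2]
force: [0.2, -1.3, -0.7]
gripper_width: 0.4
```

```bash
cat >> h.py <<'E'
def pointer(f):
    k,l,s,c=cv2.connectedComponentsWithStats(redmask(f)); 
    for i in range(1,k):
        if s[i,4]>=3 and 195<c[i][0]<355 and 150<c[i][1]<300:
            q=ray(f,c[i],66)[0,:2]-[564.2,-83]; print('red',s[i,4],(c[i]-[195,150])*4,'r',np.hypot(*q),'ang',np.degrees(np.arctan2(*q[::-1])))
E
python3 - <<'E'
from h import *
where(); pointer(grab('scene'))
E
```

```text
6.75 [ 633.26054916 -176.77487131   79.47448285] [ 0.16616887 -1.26861668 -0.67483672] r 116.46066262142807 ang -53.63019354585133
red 21 [386.47619048 254.66666667] r 53.34399338546044 ang 139.99222541825978
red 279 [119.19713262 314.30824373] r 124.68392344538145 ang -48.9420802076627
red 15 [348.53333333 309.06666667] r 34.66273057141989 ang 78.80478989111312
red 3 [284. 308.] r 26.523531382547866 ang -6.80333744962243
red 13 [ 64.61538462 324.        ] r 159.72684344209614 ang -49.015508142799725
red 13 [280.92307692 322.46153846] r 36.38208669221446 ang 1.4931462480908102
red 9 [372.         350.22222222] r 67.94100408987255 ang 68.1170151874599
red 3 [264. 368.] r 70.14871897268543 ang 7.801831067593031
red 5 [284. 372.] r 69.41504821398638 ang 18.657204710052007
red 4 [322. 372.] r 69.32353108823283 ang 38.69361710696565
```

Pointer at -49.0° with the tool leading by 4.6°, so 14.7° to go.

Call:
move_arm --increments '[[[0, 0.32, -0.27, 0, 0, 0, 0], [0, 0.33, -0.26, 0, 0, 0, 0], [0, 0.34, -0.24, 0, 0, 0, 0], [0, 0.35, -0.23, 0, 0, 0, 0], [0, 0, 0, 0, 0, 0, 0]]]'

```text
time_s: 7.42
ee_pos: [624.3, -181.7, 79.3]
ee_rot: [177.5, 2.9, -179.4]
force: [0.9, -0.4, 0.3]
gripper_width: 0.6
```

```bash
sed -i 's/if s\[i,4\]>=3 and/if s[i,4]>=5 and c[i][0]<225 and/' h.py
python3 - <<'E'
from h import *
where(); pointer(grab('scene'))
E
```

```text
7.425 [ 624.33279949 -181.67161385   79.3452484 ] [ 0.94329302 -0.4072735   0.29714885] r 115.55103181935955 ang -58.64088877402396
red 303 [117.25412541 299.90759076] r 125.39812679874173 ang -54.002912497085845
```

Call:
move_arm --increments '[[[0, 0.34, -0.26, 0, 0, 0, 0], [0, 0.35, -0.24, 0, 0, 0, 0], [0, 0.35, -0.23, 0, 0, 0, 0], [0, 0.35, -0.21, 0, 0, 0, 0], [0, 0, 0, 0, 0, 0, 0]]]'

```text
time_s: 8.1
ee_pos: [613.2, -187.4, 79.6]
ee_rot: [177.0, 3.2, -179.7]
force: [-4.6, -0.1, 5.2]
gripper_width: 0.7
```

Run:
```python
from h import *
where(); pointer(grab('scene'))
```

```text
8.1 [ 613.17603548 -187.39661186   79.6337486 ] [-4.57448716 -0.11211189  5.17563978] r 115.31393939599758 ang -64.86711373917306
red 304 [117.63157895 281.06578947] r 125.90891893823034 ang -60.53901089463407
```

An upward push of 5 N: the pin seems to be entering the hole. I'll ease up a little inside the cup and see whether the knob follows.

Call:
move_arm --increments '[[[0, -0.1, 0.05, -0.3, 0, 0, 0], [0, -0.1, 0.05, -0.3, 0, 0, 0], [0, 0, 0, 0, 0, 0, 0]]]'

```text
time_s: 8.52
ee_pos: [613.7, -188.5, 85.8]
ee_rot: [177.1, 3.1, -179.6]
force: [-1.8, -0.2, 5.5]
gripper_width: 0.5
```

Run:
```python
from h import *
where(); pointer(grab('scene'))
```

```text
8.525 [ 613.72269648 -188.47777529   85.81258598] [-1.8188831  -0.20733765  5.5193769 ] r 116.52492672192936 ang -64.84955244501299
red 268 [116.56716418 273.43283582] r 127.38453683822527 ang -63.16979655672449
```

The knob followed up to about 86 and still presses at 5.5 N, so the pin is in the hole. Next I'll lift clear and retreat.

Call:
move_arm --increments '[[[0, 0, 0, -0.6, 0, 0, 0], [0, 0, 0, -1.5, 0, 0, 0], [0, 0, 0, -4, 0, 0, 0], [0, 0, 0, -5, 0, 0, 0], [0, 3, -3, -2, 0, 0, 0], [0, 5, 0, 0, 0, 0, 0], [0, 5, 0, 0, 0, 0, 0], [0, 5, 0, 0, 0, 0, 0], [0, 5, 0, 0, 0, 0, 0], [0, 0, 0, 0, 0, 0, 0]]]'

```text
time_s: 9.82
ee_pos: [372.0, -228.2, 211.5]
ee_rot: [177.5, 3.5, -179.5]
force: [0.8, -0.1, 0.7]
gripper_width: 0.3
```

Run:
```python
from h import *
where(); T=grab('top'); S=grab('scene'); pointer(S)
print(knob(S,(224,218),94),knob(T,(380,145),94))
save(S,'end.png',(195,150,160,150),4); save(T,'endt.png')
```

```text
9.825 [ 372.01151389 -228.16560922  211.47384061] [ 0.7633054  -0.05267953  0.6870556 ] r 240.85154825029534 ang -142.9351772769758
red 499 [119.78356713 254.79759519] r 128.31694651471392 ang -69.60814582246975
(array([ 619.96453857, -188.55848694]), (64.53005981445312, 70.75350189208984)) (array([ 617.83575439, -187.49961853]), (56.527156829833984, 59.86983108520508))
```

View pics/end.png

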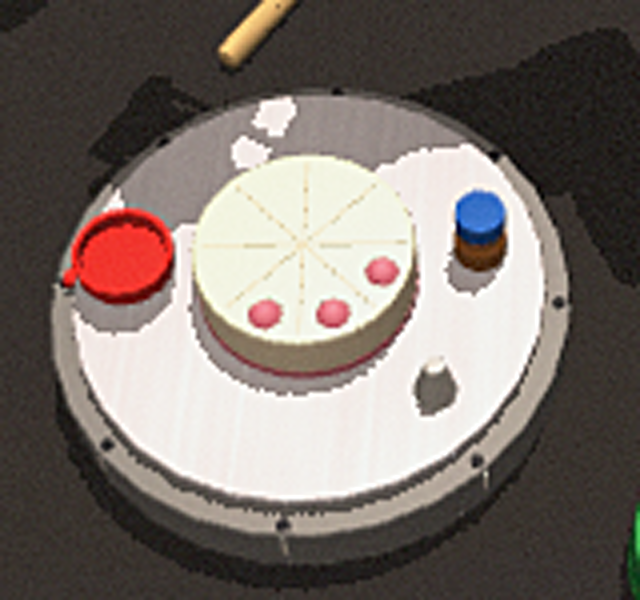

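View pics/endt.png

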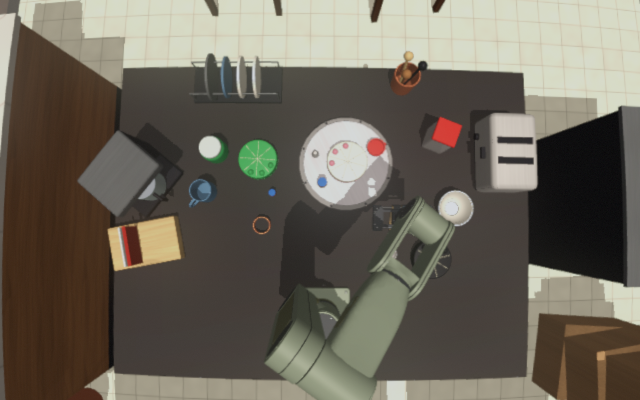

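The scene view shows the pointer at (70,278), at the next dot (65,283). Cake, jar and nozzle stand on the disc, turned with it, and nothing else has moved. Last I'll check the floor height by depth and hand in.

Run:
```python
from h import *
for n in('top','scene'):
    f=grab(n); C=-f['R'].T@f['t']; z=[]
    u0,v0=proj(f,[[617.5,-188.5,87]])[0]
    for u in range(int(u0)-2,int(u0)+4):
        for v in range(int(v0)-2,int(v0)+4):
            p=ray(f,(u,v),0)[0]; d=(p-C)/((p-C)@f['R'][2]); z.append((C+d*f['z_map'][v,u])[2])
    print(n,np.median(z))
job.job_done()
```

```text
top 88.25504100015542
scene 89.00168228655855
the job is handed in; nothing more can be done
```

The disc is locked one position further clockwise, and I've handed the job in at about 10 s of robot time.

**What I did:** I pressed the knob down about 14 mm with the shut fingertips and turned the disc about 15°. I then eased off so the pin rode on the plate and pushed the inside of the cup until the pin dropped into the next hole. I lifted away and moved the arm clear.

**Last checks:**
- **Position:** the knob is at about (618–620, -188) mm, against a goal of (616.5, -189). That is an eighth of a turn within the camera's accuracy, and the pointer sits at the next dot.
- **Knob height:** the cup floor reads 88–89 mm, the same as the 89 mm read at the start, so the knob is fully up and locked.
- **Loose things:** the cake looks centred, the jar and nozzle turned with the disc, and the other kitchen things look unmoved. I judged this by eye from the pictures.
- **Forces:** the highest vertical reading between moves was about 13 N, and the force was about 1 N or less once the arm was clear.

**One disagreement:** the automatic pointer reading gave -69.6° at the end instead of about -63.7°. By then it was reading the knob and pointer as one patch at the wrong height, so I relied on the knob position and the picture instead.

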